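# Tare the bowl, then weigh a coupling nut

## Task

Weigh the big zinc coupling nut without its bowl: set the empty wooden bowl down in the middle of the scale's pan and let go of it, press the tare key once it stands there, then put the nut into the bowl and leave it there. Set both things down rather than dropping them, do not press the small round on/off key, and leave the mug and the folding rule where they are.

Things in the scene. Friction and masses are not known exactly. Their poses are not given: they have to be found in the camera images.
- bowl: Turned dark wooden bowl, empty, loose, standing on the desk, about 120 g. Outside diameter 112 mm at the rim, 76 mm at the foot, 48 mm high; wall 8 mm thick, and close to upright over the upper 20 mm, so that the rim can be pinched anywhere with one finger inside and one outside (middle of the wall 52 mm from the axis). Inner floor 8 mm above the underside, inside diameter 96 mm at the mouth. Origin: centre of the underside; z up along its axis.
- nut: Zinc-plated hexagonal coupling nut (long nut) with a 19 mm bore, loose, standing on end on the desk, about 210 g: 30 mm across the flats, 34.6 mm across the corners, 60 mm tall. Origin: centre of its lower end; z up along the bore; its own x axis is square to a pair of flats (the other flats follow every 60 degrees).
- nut_mid (a point): Middle of the coupling nut, on its axis, 30 mm above its lower end.
- scale: Flat electronic bench scale with a white housing 235 mm deep (x) by 190 mm wide (y), 24 mm high, fixed to the desk. Round steel pan, 150 mm diameter, over its rear part; on the front strip a display in the middle with one key at each end. Origin: on the desk under the middle of the housing; x points from the key side (front, towards the robot) to the pan side, y to the left seen from the front.
- pan_center (a point): Centre of the top face of the pan, 32 mm above the desk, 30 mm behind the housing's middle. The pan does not give visibly under load. Axes as the scale's. A clear lidded box of small zinc hardware, 48 mm high, stands on the desk beyond the scale and is not needed.
- tare_key (a joint): Travel of the tare key, m: 0 up, 0.003 fully down. It springs back when let go: about 1.4 N to start it, 3.5 N fully down. Pressed counts from 0.002.
- tare_top (a point): Middle of the top of the tare key: the larger, oblong grey key (26 mm wide by 18 mm deep) at the right-hand end of the display as seen from the robot. Its top is 29 mm above the desk and 5 mm above the housing, and goes straight down by 3 mm; it lies 84 mm in front of the housing's middle and 68 mm to the right.
- power_key (a joint): Travel of the on/off key, m: 0 up, 0.003 fully down. Leave it alone.
- power_top (a point): Middle of the top of the on/off key: the small round grey key, 14 mm in diameter, at the left-hand end of the display as seen from the robot; 27 mm above the desk.
- mug: White mug, 80 mm in diameter and 95 mm high, holding wooden dowels that reach to about 165 mm; loose, to the right. Not to be moved. Origin: centre of the underside; handle towards its y.
- folding_rule: Folded wooden carpenter's rule lying flat on the left, 235 by 30 by 16 mm, loose. Not to be moved. Origin: centre of the underside; x along it.

How it is judged:
By the outcome, as a careful person would: the job done as asked, in the order asked, and still so for the second after the job is handed in, with the robot touching nothing.
It also fails if it takes over 64 s, if anything falls off the work surface, if the arm or the gripper's body presses on something with over 40 N, if the wrist force passes 120 N, or if a joint passes its speed limit or range.

## Robot

A 7-joint arm with a two-finger parallel gripper is mounted at the origin on the work surface. World frame = base frame: x ahead of the robot, y to its left, z up, the work surface at z = 0. Lengths are in m, angles in degrees, forces in N, time in s.
With the tool pointing down it reaches from about 0.425 to 1.025 m from the base axis. Payload 9.4 kg.
Tool frame: the origin (TCP) lies midway between the tips of the shut fingers; the grasp point (between the pads) lies 19 mm behind it; z points along the fingers, y is the line along which they close (so a half turn about z gives the same grasp; the last joint's range is limited). The gripper opens to 85 mm and grips with 20 to 120 N. Pads are 22 mm wide; open, the fingers measure 114 mm over their backs; the gripper's body (76 mm by 85 mm) begins 54 mm behind the grasp point. The pads swing forward as they close: fully open they stand 13 mm farther back than shut.
Start: joints at [65.735, 34.337, -0.143, 91.639, 0.103, 54.024, -4.572], TCP at [0.246, -0.682, 0.231] pointing down, gripper open.
Joint ranges: [-147.43, 147.43], [-19.82, 112.94], [-74.19, 73.91], [6.32, 146.72], [-59.91, 239.91], [6.04, 106.73], [-150.56, 150.56]. Speed limits (degrees/s): [127.2, 127.2, 172.46, 172.46, 180, 180, 180].

## Interface

Orientations are given as a 3x3 rotation matrix whose columns are the frame's x, y, z axes.
In Python, from bench import get_obs, vision, ticket gives the robot as it stands. The module is installed in compiled form; this text tells all that it offers.
- The arm moves only by the tool jog_arm, never from a script. Its argument "commands" is one flat list of numbers, 4 for each row, row after row: the shift along the tool's x, y, z normalised to -1 to 1, where 1 is 0.05 m, then the turn about the tool's z normalised to -1 to 1, where 1 is 0.08 rad. In form: [dx, dy, dz, spin, dx, dy, dz, spin, ...]. A call has 1 to 20 rows; each row shifts and turns the commanded pose from where the row before left it, along the tool's axes as they then stand; what a row does not reach is not made up. A row lasts 1/10 s, in which the tool goes at most 50 mm and 8.59 degrees, less where a joint would pass 70% of its speed; a pose out of reach is approached as far as the arm can. A call with a number of a shift or a turn outside -1 to 1 is refused whole. A call with a gripper value outside its range is refused whole. "claw" is the finger opening in mm, from 0 to 85.4, set as the call begins (left out, the last holds). The fingers move at their own pace and stop on an object; "force" is the grip in N (left out, the last holds). Time passes only in rows, so rows that do not move let the fingers close. It gives the time, the measured TCP pose, the force, the opening and the grip force at its end, in the units of the state.
- get_obs(): the state, without advancing time (a new reading comes with each control period).
- vision.snapshot(name): name is "side" or "top" or "wrist"; returns the picture (420x560x3 uint8, red, green, blue); there is no depth.
- vision.camera_model(name): a dict with "K" (3x3 intrinsics, pixels), "world_from_camera" (4x4, takes a point from camera to world coordinates). Camera axes: x right, y up, looking along -z (the intrinsics and any distortion apply to the point x, -y, -z); pixel columns grow to the right and rows downward; lengths in m; the calibration is good to about 2 mm. A picture is of the moment at which its call begins: read the wrist's pose just before it. camera_model takes no time and is no camera call; for the wrist camera it gives the pose at the moment of the call.
- ticket.close_job(): hands the job in; it is judged then, once.
The state is a dict: "clock": time; "joint_pos": joint angles; "joint_vel": joint speeds; "joint_efforts": joint torques, N m; "tcp_pos": TCP position; "tcp_rot": TCP orientation; "contact_force": force on the tool from outside, world axes, zero at the start; "wrist_torque": the same for the moment, N m; "opening": finger opening in m; "finger_force": force on a finger pad.
Only numpy, scipy, OpenCV 4.12 (cv2) and the standard library are available. Lean on these libraries where they do the work, as an engineer would, in place of code of your own. Each camera call takes 0.05 s, during which the arm holds its last target. There are 200 camera calls.

## Working session

There is one attempt and no reset: what is moved stays moved. The work goes in short steps, Python scripts to look and compute and a tool call to move; the robot and the scene stay as the last step left them, time stands still between calls to the robot, and variables do not carry over. Pictures are saved under pics/ and viewed, at most 10 in all, crops included, and the job is handed in when it is done.

Besides the shell and the picture viewer there is one more tool, called after "Request:" in YAML: its name, and indented under it one key for each argument. jog_arm: Moves the arm, as the interface text tells. Its arguments: {"type":"object","properties":{"commands":{"type":"array"},"claw":{"type":"number"},"force":{"type":"number"}},"required":["commands"]}

```bash
mkdir -p pics; cat > h.py <<'E'
from bench import get_obs, vision, ticket
import numpy as np, cv2
def snap(n,f):
    m=vision.camera_model(n); im=vision.snapshot(n); cv2.imwrite('pics/'+f,im[:,:,::-1]); return im,m
def ray(m,u,v):
    d=np.linalg.inv(m['K'])@[u,v,1]; d=np.array([d[0],-d[1],-d[2]]); T=np.array(m['world_from_camera']); return T[:3,3],T[:3,:3]@d
def hit(m,u,v,z):
    o,d=ray(m,u,v); return (o+d*(z-o[2])/d[2]).round(4)
def proj(m,p):
    T=np.array(m['world_from_camera']); c=T[:3,:3].T@(np.array(p)-T[:3,3]); q=m['K']@np.array([c[0],-c[1],-c[2]]); return (q[:2]/q[2]).round(1)
E
python3 - <<'E'
from h import *
im,m=snap('top','top1.png'); print({k:(np.array(v).round(3).tolist() if not isinstance(v,str) else v) for k,v in m.items()})
im2,m2=snap('side','side1.png'); print(np.array(m2['world_from_camera']).round(3).tolist())
cv2.imwrite('pics/both1.png',cv2.resize(np.vstack([im,im2])[:,:,::-1],(400,600)))
o=get_obs();print(o['tcp_pos'],o['tcp_rot'],o['clock'],o['contact_force'])
E
```

```text
{'K': [[509.026, 0.0, 283.835], [0.0, 509.026, 206.329], [0.0, 0.0, 1.0]], 'world_from_camera': [[-0.029, 0.992, -0.126, 0.375], [-1.0, -0.029, 0.004, 0.004], [0.0, 0.126, 0.992, 1.56], [0.0, 0.0, 0.0, 1.0]]}
[[0.966, 0.186, -0.178, 0.368], [-0.258, 0.709, -0.657, -0.721], [0.004, 0.681, 0.733, 0.837], [0.0, 0.0, 0.0, 1.0]]
[ 0.24626165 -0.68145206  0.23050116] [[ 9.40433827e-01  3.39976237e-01 -6.12377573e-04]
 [ 3.39976759e-01 -9.40432976e-01  1.27349191e-03]
 [-1.42943076e-04 -1.40582901e-03 -9.99999002e-01]] 0.1 [ 0.48954041 -0.49348171 -0.37753316]
```

View pics/top1.png

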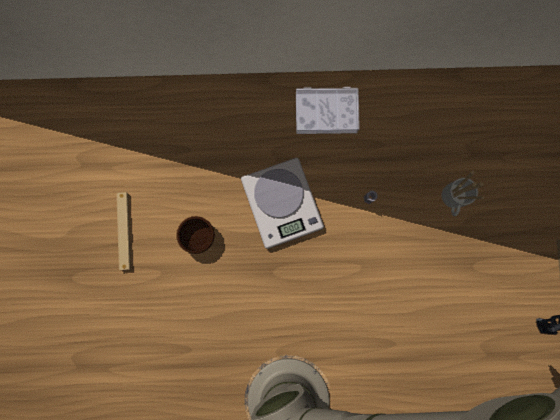

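View pics/side1.png

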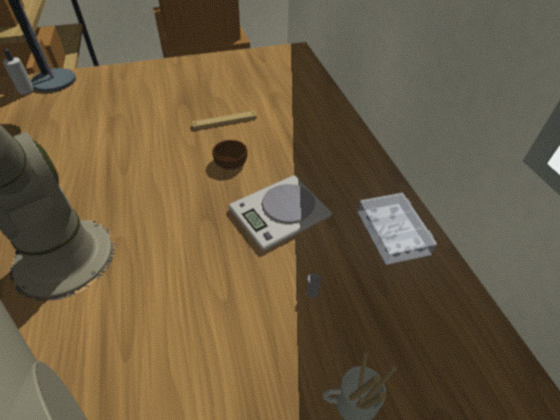

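The top view shows the bowl at (196,235), pan at (279,193), tare key at (312,221), power key at (270,236), nut at (370,197) and mug at (462,190). In the side view the nut is at (313,282) and the bowl at (230,154).

```bash
python3 - <<'E'
from h import *
m=vision.camera_model('top'); im=cv2.imread('pics/top1.png')
hsv=cv2.cvtColor(im,cv2.COLOR_BGR2HSV)
# bowl : dark reddish
roi=im[205:265,165:230].astype(int); mask=((roi[:,:,2]<110)).astype(np.uint8)
c=max(cv2.findContours(mask,0,1)[0],key=cv2.contourArea); (x,y),r=cv2.minEnclosingCircle(c); print('bowl px',x+165,y+205,r, hit(m,x+165,y+205,.048), hit(m,196,235,.048))
for n,p,z in [('pan',(279,193),.032),('tare',(312.5,221),.029),('pow',(270,236),.027),('nut',(370,197),.06),('mug',(464,190),.095),('hc1',(243,178),.024),('hc2',(298,159),.024),('hc3',(325,230),.024),('hc4',(268,249),.024),('rule',(124,232),.016),('box',(327,110),.048)]: print(n,hit(m,*p,z))
big=cv2.resize(im[150:270,170:390],None,fx=3.6,fy=3.6,interpolation=cv2.INTER_CUBIC); cv2.imwrite('pics/crop1.png',big)
E
```

```text
bowl px 200.5 240.0 26.100866317749023 [0.4729 0.2487 0.048 ] [0.4881 0.262  0.048 ]
pan [0.6097 0.0119 0.032 ]
tare [ 0.5217 -0.0869  0.029 ]
pow [0.4803 0.0426 0.027 ]
nut [ 0.5856 -0.2588  0.06  ]
mug [ 0.5934 -0.5275  0.095 ]
hc1 [0.6606 0.1209 0.024 ]
hc2 [ 0.7151 -0.0495  0.024 ]
hc3 [ 0.4938 -0.124   0.024 ]
hc4 [0.4415 0.0497 0.024 ]
rule [0.506 0.486 0.016]
box [ 0.8605 -0.1425  0.048 ]
```

View pics/crop1.png

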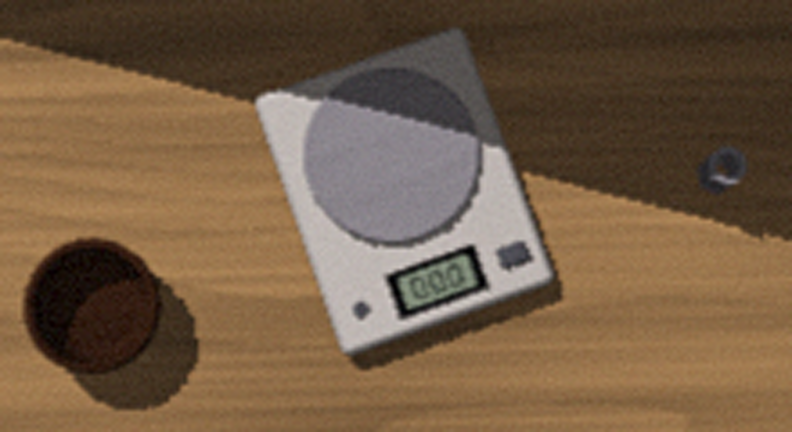

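The crop puts the bowl rim centre at about (195.8,235.3) in the full image, the pan at (278.9,193.6), the tare key at (312.8,220.8) and the nut top at (372.5,196). The tare-to-pan offset matches the given sizes with a scale yaw of about 17°. I'm moving to hover over the bowl, going round the mug.

Request:
jog_arm:
  commands: [0.508,-0.405,0,0,0.508,-0.405,0,0,0.508,-0.405,0,0,0.508,-0.405,0,0,0.508,-0.405,0,0,0.508,-0.405,0,0,0.508,-0.405,0,0,0.508,-0.405,0,0,0.508,-0.405,0,0,0.508,-0.405,0,0,0.508,-0.405,0,0,0.508,-0.405,0,0]
  claw: 40
  force: 40

```text
clock: 1.3
tcp_pos: [0.4509, -0.3484, 0.2311]
tcp_rot: [[0.94, 0.34, -0.0], [0.34, -0.94, 0.0], [-0.0, -0.0, -1.0]]
contact_force: [-0.2, -1.4, 0.4]
opening: 0.0399
finger_force: 0.0
```

Request:
jog_arm:
  commands: [0.304,-0.638,0,0,0.304,-0.638,0,0,0.304,-0.638,0,0,0.304,-0.638,0,0,0.304,-0.638,0,0,0.304,-0.638,0,0,0.304,-0.638,0,0,0.304,-0.638,0,0,0.304,-0.638,0,0,0.304,-0.638,0,0,0.304,-0.638,0,0,0.304,-0.638,0,0,0.304,-0.638,0,0,0.304,-0.638,0,0,0.304,-0.638,0,0,0.304,-0.638,0,0,0,0,0,0,0,0,0,0]

```text
clock: 3.1
tcp_pos: [0.5053, 0.2135, 0.2308]
tcp_rot: [[0.94, 0.342, -0.001], [0.342, -0.94, -0.0], [-0.001, 0.0, -1.0]]
contact_force: [-0.7, -0.2, -0.4]
opening: 0.0401
finger_force: 0.0
```

```bash
python3 - <<'E'
from h import *
o=get_obs(); im,m=snap('wrist','w1.png'); print(o['clock'],o['tcp_pos'],o['tcp_rot'],o['opening'],o['joint_pos'],o['contact_force'])
print(np.array(m['world_from_camera']).round(3).tolist(), proj(m,[.488,.262,.048]))
E
```

```text
3.1 [0.50525562 0.21351357 0.23078696] [[ 9.39806252e-01  3.41706532e-01 -9.24720668e-04]
 [ 3.41706207e-01 -9.39806695e-01 -4.94696974e-04]
 [-1.03809986e-03  1.48936517e-04 -9.99999450e-01]] 0.040100726358559526 [ -23.55410542   22.4861038    -7.18262887  114.58689755    4.00138912
   43.2159639  -103.1360781 ] [-0.71263186 -0.2244264  -0.41648816]
[[0.342, 0.89, 0.302, 0.583], [-0.94, 0.324, 0.11, 0.243], [-0.0, -0.321, 0.947, 0.374], [0.0, 0.0, 0.0, 1.0]] [232.  189.9]
```

View pics/w1.png

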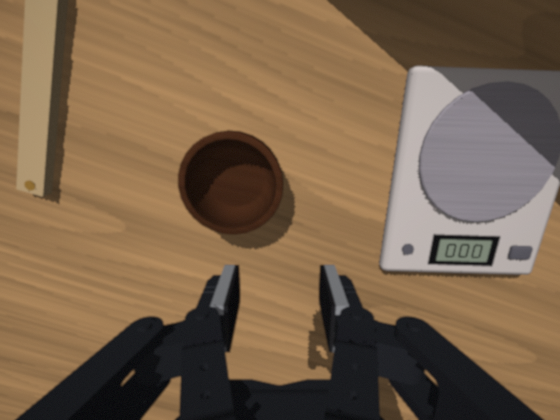

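The wrist view shows the bowl rim spanning about x 179–284 and y 131–235, with its centre near (232,183). The pan is at about (490,152), the tare key at (520,253) and the power key at (408,249).

```bash
python3 - <<'E'
from h import *
m=vision.camera_model('wrist'); im=cv2.imread('pics/w1.png')
h=cv2.cvtColor(im,cv2.COLOR_BGR2HSV)
mask=((im[:,:,2]<105)&(im[:,:,2].astype(int)-im[:,:,0]>12)&(h[:,:,1]>130)).astype(np.uint8); mask[:,:165]=0; mask[:,300:]=0; mask[245:]=0
c=max(cv2.findContours(mask,0,1)[0],key=cv2.contourArea); print(cv2.boundingRect(c))
# rim points: left, right, top extremes -> z=.048
print('c',hit(m,231.5,183,.048))
for p in [(179,181),(284,181),(231,131),(231,235)]: print(hit(m,*p,.048))
for n,p,z in [('pan',(490,152),.032),('tare',(520,253),.029),('pow',(408,249),.027)]: print(n,hit(m,*p,z))
E
```

```text
(178, 131, 106, 104)
c [0.4952 0.2635 0.048 ]
[0.4784 0.316  0.048 ]
[0.516  0.2122 0.048 ]
[0.5457 0.2796 0.048 ]
[0.4384 0.2465 0.048 ]
pan [0.6175 0.0144 0.032 ]
tare [ 0.526  -0.0866  0.029 ]
pow [0.4843 0.0412 0.027 ]
```

```bash
python3 - <<'E'
from h import *
m=vision.camera_model('wrist'); o=get_obs(); p=o['tcp_pos'];R=o['tcp_rot']
for s in (-1,1):
  for dz in (0,-.004,-.008): print(s,dz,proj(m,p+R@[.011,s*.02,dz]))
s=vision.camera_model('side')
for n,q,z in [('pan',(289,204),.032),('tare',(267.5,236.5),.029),('pow',(241.5,206),.027)]: print(n,hit(s,*q,z))
im=cv2.imread('pics/side1.png')
cv2.imwrite('pics/sidec.png',cv2.resize(im[130:310,190:350],None,fx=3.3,fy=3.3,interpolation=cv2.INTER_CUBIC))
E
```

```text
-1 0 [242.  258.7]
-1 -0.004 [241.1 262.3]
-1 -0.008 [240.2 266.2]
1 0 [321.7 258.7]
1 -0.004 [322.7 262.4]
1 -0.008 [323.8 266.3]
pan [0.6123 0.0007 0.032 ]
tare [ 0.5249 -0.0951  0.029 ]
pow [0.4815 0.0318 0.027 ]
```

View pics/sidec.png

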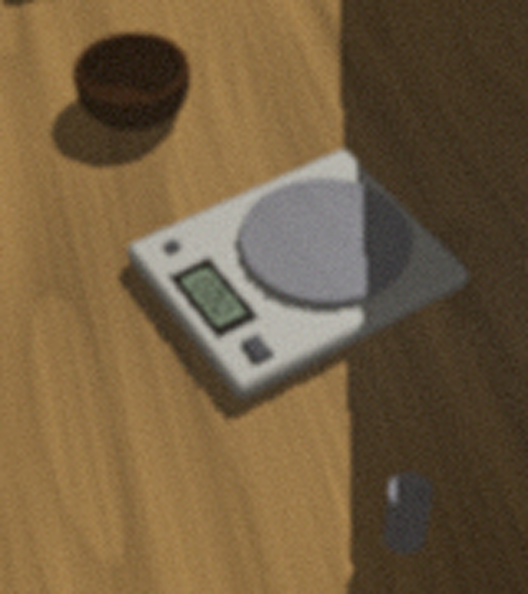

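The side crop shows the bowl, scale and standing nut where expected. The wrist and top views agree in the radial direction to 1 mm, which is all the rim pinch needs. Descending now.

Request:
jog_arm:
  commands: [0.11,0.03,0.5,0,0,0,0.5,0,0,0,0.5,0,0,0,0.5,0,0,0,0.5,0,0,0,0.5,0,0,0,0.4,0,0,0,0.4,0,0,0,0.2,0,0,0,0.07,0,0,0,0,0,0,0,0,0]

```text
clock: 4.35
tcp_pos: [0.5118, 0.2133, 0.0285]
tcp_rot: [[0.941, 0.34, 0.001], [0.34, -0.941, 0.0], [0.001, 0.0, -1.0]]
contact_force: [0.9, 0.9, 0.1]
opening: 0.04
finger_force: 0.0
```

Request:
jog_arm:
  commands: [0,0,0,0,0,0,0,0,0,0,0,0,0,0,0,0,0,0,0,0,0,0,0,0,0,0,0,0]
  claw: 0
  force: 35

```text
clock: 5.05
tcp_pos: [0.5118, 0.2138, 0.0286]
tcp_rot: [[0.94, 0.34, 0.001], [0.34, -0.94, 0.001], [0.001, -0.0, -1.0]]
contact_force: [-0.7, -0.1, 6.6]
opening: 0.0094
finger_force: 33.0
```

Request:
jog_arm:
  commands: [0,0,-0.1,0,0,0,-0.2,0,0,0,-0.3,0,0,0,-0.3,0,0,0,-0.3,0,0,0,-0.2,0,0,0,-0.1,0,0,0,0,0]

```text
clock: 5.85
tcp_pos: [0.5117, 0.2135, 0.1035]
tcp_rot: [[0.94, 0.34, 0.001], [0.34, -0.94, 0.0], [0.001, -0.0, -1.0]]
contact_force: [-0.7, 0.4, -2.0]
opening: 0.0092
finger_force: 32.9
```

Request:
jog_arm:
  commands: [0.02,0.15,0,0,0.04,0.3,0,0,0.04,0.4,0,0,0.04,0.4,0,0,0.04,0.4,0,0,0.04,0.4,0,0,0.04,0.4,0,0,0.04,0.4,0,0,0.04,0.4,0,0,0.04,0.4,0,0,0.04,0.4,0,0,0.04,0.4,0,0,0.04,0.4,0,0,0.04,0.38,0,0,0.04,0.2,0,0,0.02,0.09,0,0,0,0,0,0,0,0,0,0,0,0,0,0]

```text
clock: 7.75
tcp_pos: [0.6331, -0.0348, 0.1027]
tcp_rot: [[0.94, 0.341, -0.0], [0.341, -0.94, 0.0], [-0.0, -0.001, -1.0]]
contact_force: [0.4, -0.9, -1.7]
opening: 0.0091
finger_force: 32.9
```

```bash
python3 - <<'E'
from h import *
o=get_obs(); im,m=snap('wrist','w2.png'); im2,_=snap('side','side2.png'); print(o['clock'],o['tcp_pos'],o['opening'],o['finger_force'],o['contact_force'])
c=cv2.resize(im2[130:310,190:350],(373,420),interpolation=cv2.INTER_CUBIC); v=np.hstack([cv2.resize(im,(427,320)),c[:320]]) 
cv2.imwrite('pics/v2.png',v[:,:,::-1])
E
```

```text
7.75 [ 0.63305439 -0.03482076  0.10272768] 0.009141498490042603 32.934532292420045 [ 0.43259312 -0.89432001 -1.74508431]
```

View pics/v2.png

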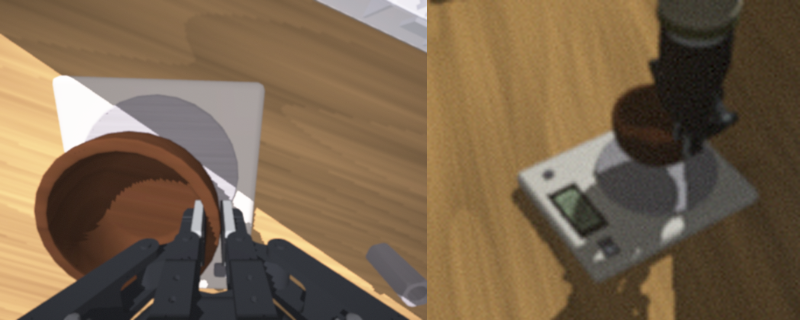

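The bowl is held over the pan, about level. In full-resolution wrist pixels the rim's left extreme is near (47,275), its top near (173,173), and the pan's right edge near (312,235), with its top at (204,124). I'll check these against projections.

```bash
python3 - <<'E'
from h import *
m=vision.camera_model('wrist'); o=get_obs(); p=o['tcp_pos'];R=o['tcp_rot']
t=np.linspace(0,2*np.pi,73)
def ext(c,r,tilt=0):
    # tilt: drop proportional to distance along -tool y from tcp
    P=[]
    for a in t:
        q=c+r*(np.cos(a)*R[:,0]+np.sin(a)*R[:,1]); q[2]-=tilt*((p-q)@R[:,1]); P.append(proj(m,q))
    P=np.array(P); return P[P[:,0].argmin()],P[P[:,0].argmax()],P[P[:,1].argmin()]
c=p-.052*R[:,1]; c[2]=p[2]+.0195
for ti in (-.05,0,.05,.1): print('rim',ti,ext(c.copy(),.056,ti))
for q in [(.6137,.013,.032),(.6175,.0144,.032),(.6097,.0119,.032)]: print('pan',ext(np.array(q),.075), q)
print('bowl centre',c)
im=cv2.imread('pics/w2.png'); g=cv2.GaussianBlur(im,(5,5),0)
print('row235',g[235,290:330].mean(1).round().astype(int)); print('col204',g[105:150,204].mean(1).round().astype(int)); print('col173',g[160:190,173].mean(1).round().astype(int)); print('row275',g[275,35:65].mean(1).round().astype(int))
E
```

```text
rim -0.05 (array([ 32.6, 277.4]), array([290.9, 299.6]), array([149.7, 180.1]))
rim 0 (array([ 41.5, 271.3]), array([290.9, 299.9]), array([152.2, 178.7]))
rim 0.05 (array([ 49.8, 265.6]), array([290.9, 300.1]), array([154.6, 177.3]))
rim 0.1 (array([ 57.5, 260.3]), array([290.9, 300.4]), array([157., 176.]))
pan (array([105.3, 213.8]), array([312.9, 222.5]), array([201.9, 123.7])) (0.6137, 0.013, 0.032)
pan (array([104.3, 208.4]), array([313.1, 225.7]), array([201.4, 117.2])) (0.6175, 0.0144, 0.032)
pan (array([105.8, 219.2]), array([312.3, 236.2]), array([201.9, 130.2])) (0.6097, 0.0119, 0.032)
bowl centre [0.61546637 0.01383597 0.12231204]
row235 [220 210 195 177 160 146 136 129 126 125 125 125 125 125 125 125 125 125
 125 124 125 130 141 152 159 161 162 162 162 162 161 161 162 162 162 162
 161 161 161 159]
col204 [146 152 155 156 157 158 158 159 159 160 160 160 160 160 161 160 159 154
 145 134 126 124 125 125 126 126 126 125 125 125 125 124 124 124 125 126
 127 126 126 126 126 125 125 125 126]
col173 [229 230 230 230 230 230 229 229 229 227 215 185 140  99  75  69  68  69
  69  69  69  70  75  80  85  86  86  85  84  83]
row275 [204 204 204 203 203 202 201 197 185 161 128 100  86  82  82  82  82  82
  82  81  80  79  78  76  70  62  51  42  37  35]
```

Request:
jog_arm:
  commands: [-0.04,0,0.1,0,-0.03,0,0.15,0,0,0,0.15,0,0,0,0.15,0,0,0,0.1,0,0,0,0.06,0,0,0,0.03,0,0,0,0,0,0,0,0,0]

```text
clock: 8.75
tcp_pos: [0.6303, -0.0371, 0.0659]
tcp_rot: [[0.94, 0.34, 0.0], [0.34, -0.94, 0.0], [0.0, 0.0, -1.0]]
contact_force: [0.1, -1.3, -2.1]
opening: 0.0094
finger_force: 32.9
```

Request:
jog_arm:
  commands: [0,0,0.02,0,0,0,0.02,0,0,0,0.02,0,0,0,0.02,0,0,0,0,0,0,0,0,0]

```text
clock: 9.35
tcp_pos: [0.6302, -0.0372, 0.0618]
tcp_rot: [[0.94, 0.34, 0.0], [0.34, -0.94, -0.0], [0.0, 0.0, -1.0]]
contact_force: [0.1, -0.5, -1.6]
opening: 0.0095
finger_force: 33.0
```

Request:
jog_arm:
  commands: [0,0,0.01,0,0,0,0.01,0,0,0,0.01,0,0,0,0,0]

```text
clock: 9.75
tcp_pos: [0.6303, -0.0375, 0.0607]
tcp_rot: [[0.941, 0.34, 0.001], [0.34, -0.941, -0.0], [0.0, 0.001, -1.0]]
contact_force: [0.1, -2.9, 4.4]
opening: 0.0094
finger_force: 34.0
```

Request:
jog_arm:
  commands: [0,0,0.01,0,0,0,0.01,0,0,0,0,0]

```text
clock: 10.05
tcp_pos: [0.6304, -0.0376, 0.0605]
tcp_rot: [[0.941, 0.339, 0.001], [0.339, -0.941, -0.001], [0.001, 0.001, -1.0]]
contact_force: [-2.4, -2.6, 14.2]
opening: 0.0092
finger_force: 35.1
```

Request:
jog_arm:
  commands: [0,0,0,0,0,0,0,0,0,0,0,0,0,0,0,0,0,0,0,0,0,0,-0.2,0,0,0,-0.4,0,0,0,-0.4,0,0,0,-0.4,0,0,0,-0.3,0,0,0,0,0]
  claw: 30

```text
clock: 11.15
tcp_pos: [0.6313, -0.0372, 0.1468]
tcp_rot: [[0.941, 0.34, 0.004], [0.34, -0.941, -0.0], [0.004, 0.001, -1.0]]
contact_force: [1.2, -0.2, -0.5]
opening: 0.03
finger_force: 0.0
```

Request:
jog_arm:
  commands: [-0.2,0.02,0,0,-0.35,0.03,0,0,-0.35,0.03,0,0,-0.35,0.03,0,0,-0.35,0.03,0,0,-0.35,0.03,0,0,-0.25,0.02,0,0,-0.12,0.01,0,0,0,0,0,0,0,0,0,0]
  claw: 0

```text
clock: 12.15
tcp_pos: [0.525, -0.0857, 0.1442]
tcp_rot: [[0.94, 0.34, 0.001], [0.34, -0.94, 0.0], [0.001, -0.0, -1.0]]
contact_force: [0.4, -0.9, 0.4]
opening: 0.0004
finger_force: 0.0
```

```bash
python3 - <<'E'
from h import *
o=get_obs(); im,m=snap('wrist','w3.png'); im2,mt=snap('top','top3.png'); print(o['clock'],o['tcp_pos'],o['opening'],o['contact_force'])
c=cv2.resize(im2[150:260,220:390],None,fx=2.2,fy=2.2,interpolation=cv2.INTER_CUBIC); h=np.zeros((420,c.shape[1],3),np.uint8);h[:c.shape[0]]=c
v=np.hstack([im,h]); print(v.shape); cv2.imwrite('pics/v3.png',v[:,:800,::-1])
print(proj(m,(.5245,-.0863,.029)),proj(m,(.6137,.013,.08)), proj(mt,(.6137,.013,.08)))
E
```

```text
12.15 [ 0.52501054 -0.08570514  0.14423219] 0.0003790599632519826 [ 0.43432972 -0.91734579  0.445833  ]
(420, 934, 3)
[281.2 210.6] [175.   46.5] [278.4 189.2]
```

View pics/v3.png

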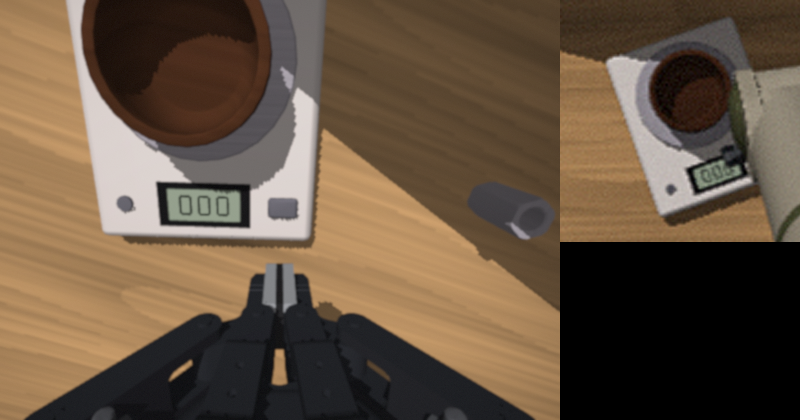

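The bowl stands on the pan within a few millimetres of its middle. The tare key is at (282.5,208) against a predicted (281,210.6), so it is right under the fingers. The nut top is near (533,217).

Request:
jog_arm:
  commands: [0,0,0.2,0,0,0,0.4,0,0,0,0.4,0,0,0,0.4,0,0,0,0.4,0,0,0,0.2,0,0,0,0.1,0,0,0,0.06,0,0,0,0,0]

```text
clock: 13.15
tcp_pos: [0.5246, -0.0859, 0.0364]
tcp_rot: [[0.94, 0.34, 0.0], [0.34, -0.94, -0.0], [0.0, 0.0, -1.0]]
contact_force: [-0.3, -0.4, 0.2]
opening: 0.0003
finger_force: 0.0
```

Request:
jog_arm:
  commands: [0,0,0.04,0,0,0,0.04,0,0,0,0.02,0,0,0,0,0]

```text
clock: 13.55
tcp_pos: [0.5245, -0.086, 0.0313]
tcp_rot: [[0.94, 0.34, 0.0], [0.34, -0.94, -0.0], [0.0, 0.0, -1.0]]
contact_force: [-1.3, -0.2, 0.4]
opening: 0.0002
finger_force: 0.0
```

Request:
jog_arm:
  commands: [0,0,0.03,0,0,0,0.03,0,0,0,0.03,0,0,0,0,0]

```text
clock: 13.95
tcp_pos: [0.5245, -0.086, 0.0267]
tcp_rot: [[0.94, 0.34, 0.0], [0.34, -0.94, -0.0], [0.0, 0.0, -1.0]]
contact_force: [1.5, -0.0, 3.2]
opening: -0.0
finger_force: 1.5
```

Request:
jog_arm:
  commands: [0,0,0.015,0,0,0,0,0,0,0,0,0]

```text
clock: 14.25
tcp_pos: [0.5245, -0.086, 0.0261]
tcp_rot: [[0.94, 0.34, 0.0], [0.34, -0.94, -0.0], [0.0, 0.0, -1.0]]
contact_force: [-0.1, 0.6, 4.0]
opening: -0.0001
finger_force: 2.1
```

The key is fully down (about 4 N). Releasing it and going over the nut.

Request:
jog_arm:
  commands: [0,0,-0.1,0,0,0,-0.4,0,0,0,-0.6,0,0,0,-0.6,0,0,0,-0.6,0,0,0,-0.6,0,0,0,-0.4,0,0,0.2,0,0,0,0.4,0,0,0,0.5,0,0,0,0.5,0,0,0,0.5,0,0,0,0.5,0,0,0,0.5,0,0,0,0.36,0,0,0,0.2,0,0,0,0.1,0,0,0,0,0,0,0,0,0,0]
  claw: 60

```text
clock: 16.15
tcp_pos: [0.5882, -0.2617, 0.1909]
tcp_rot: [[0.94, 0.341, -0.0], [0.341, -0.94, 0.001], [-0.0, -0.001, -1.0]]
contact_force: [0.7, 0.1, -0.1]
opening: 0.0602
finger_force: 0.0
```

```bash
python3 - <<'E'
from h import *
o=get_obs(); im,m=snap('wrist','w4.png'); print(o['clock'],o['tcp_pos'],o['tcp_rot'].round(3).tolist(),o['opening'],o['contact_force'])
q=proj(m,(.588,-.263,.06)); print(q)
u,v=int(q[0])-90,int(q[1])-75; u=max(u,0); v=max(v,0); print('crop origin',u,v)
cv2.imwrite('pics/w4c.png',cv2.resize(im[v:v+150,u:u+200,::-1],None,fx=4,fy=4,interpolation=cv2.INTER_CUBIC))
E
```

```text
16.15 [ 0.58819185 -0.26166157  0.19094313] [[0.94, 0.341, -0.0], [0.341, -0.94, 0.001], [-0.0, -0.001, -1.0]] 0.060178786390310914 [ 0.71445719  0.06416847 -0.0805231 ]
[282.1 205.2]
crop origin 192 130
```

View pics/w4c.png

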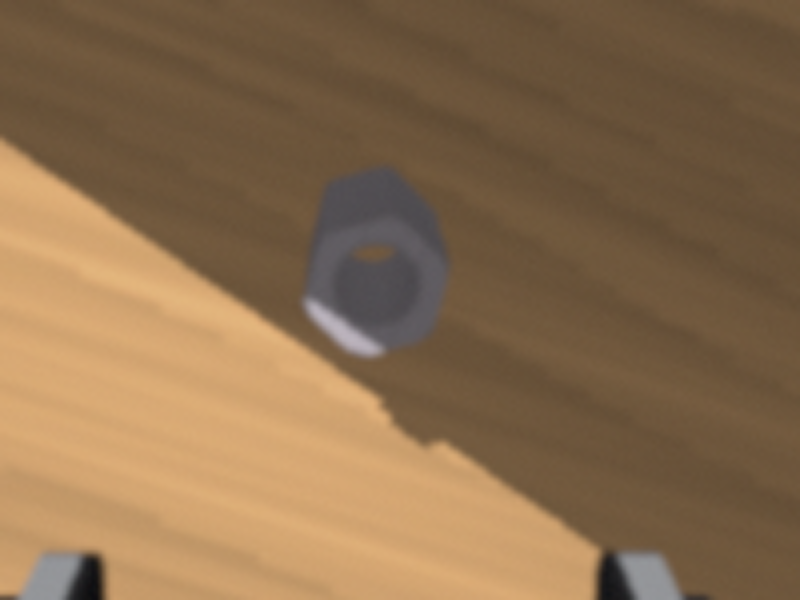

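The crop shows the nut's top hexagon with corners near crop (328,232), (388,214), (447,266), (437,330), (382,355) and (305,300). Its centre is near (376,284), which is image (286,201).

```bash
python3 - <<'E'
from h import *
m=vision.camera_model('wrist'); o=get_obs(); p=o['tcp_pos'];R=o['tcp_rot']
P=np.array([hit(m,192+a/4,130+b/4,.06) for a,b in [(328,232),(388,214),(447,266),(437,330),(382,355),(305,300)]])
c=P.mean(0); print('c',c, np.linalg.norm((P-c)[:,:2],axis=1)*1000)
print('c2',hit(m,286,201,.06))
d=(P-c)@R[:,:2]; a=np.degrees(np.arctan2(d[:,1],d[:,0])); print('corner angles in tool frame',a, 'mod60',a%60)
z=((d[:,0]+1j*d[:,1])**6).sum(); print('mean corner angle',np.degrees(np.angle(z))/6)
print('tool offset',(c-p)@R)
E
```

```text
c [ 0.59341667 -0.26595     0.06      ] [16.90550535 16.05603037 15.2943163  16.95354765 17.06349254 17.63772787]
c2 [ 0.5929 -0.2649  0.06  ]
corner angles in tool frame [ -45.2822859     4.59750248   74.43786821  130.73330162  178.82060955
 -102.70738659] mod60 [14.7177141   4.59750248 14.43786821 10.73330162 58.82060955 17.29261341]
mean corner angle 10.707191340802526
tool offset [0.00336111 0.00595081 0.13105039]
```

Request:
jog_arm:
  commands: [0.02,0.1,0,0,0,0,0.3,0.78,0,0,0.5,0.78,0,0,0.5,0.77,0,0,0.5,0,0,0,0.5,0,0,0,0.5,0,0,0,0.3,0,0,0,0.16,0,0,0,0,0,0,0,0,0]

```text
clock: 17.3
tcp_pos: [0.5915, -0.2673, 0.0288]
tcp_rot: [[0.987, 0.16, 0.001], [0.16, -0.987, -0.0], [0.001, 0.001, -1.0]]
contact_force: [-0.5, -0.0, -0.5]
opening: 0.0598
finger_force: 0.0
```

Request:
jog_arm:
  commands: [0,0,0,0,0,0,0,0,0,0,0,0,0,0,0,0,0,0,0,0,0,0,0,0,0,0,0,0,0,0,0,0]
  claw: 0
  force: 60

```text
clock: 18.1
tcp_pos: [0.5915, -0.2673, 0.0291]
tcp_rot: [[0.987, 0.16, 0.001], [0.16, -0.987, -0.001], [0.001, 0.001, -1.0]]
contact_force: [-1.8, 0.6, 6.8]
opening: 0.0294
finger_force: 58.9
```

Request:
jog_arm:
  commands: [0,0,-0.1,0,0,0,-0.3,0,0,0,-0.4,0,0,0,-0.4,0,0,0,-0.4,0,0,0,-0.4,0,0,0,-0.2,0,0,0,0,0]

```text
clock: 18.9
tcp_pos: [0.5917, -0.2675, 0.14]
tcp_rot: [[0.987, 0.16, 0.003], [0.16, -0.987, -0.001], [0.003, 0.002, -1.0]]
contact_force: [-0.1, -0.7, -2.4]
opening: 0.029
finger_force: 59.5
```

Request:
jog_arm:
  commands: [0.02,-0.08,0,0,0.06,-0.24,0,0,0.099,-0.4,0,0,0.099,-0.4,0,0,0.099,-0.4,0,0,0.099,-0.4,0,0,0.099,-0.4,0,0,0.099,-0.4,0,0,0.099,-0.4,0,0,0.099,-0.4,0,0,0.099,-0.4,0,0,0.099,-0.4,0,0,0.099,-0.4,0,0,0.099,-0.4,0,0,0.06,-0.24,0,0,0.02,-0.08,0,0,0,0,0,0,0,0,0,0]

```text
clock: 20.7
tcp_pos: [0.6138, 0.011, 0.1378]
tcp_rot: [[0.987, 0.159, -0.001], [0.159, -0.987, -0.001], [-0.001, 0.001, -1.0]]
contact_force: [0.7, -0.8, -1.5]
opening: 0.0295
finger_force: 59.5
```

```bash
python3 - <<'E'
from h import *
o=get_obs(); im,m=snap('wrist','w5.png'); print(o['clock'],o['tcp_pos'],o['opening'],o['finger_force'],o['contact_force'])
p=o['tcp_pos'];R=o['tcp_rot']
for n,c in [('est',(.615,.012,.08)),('tcp',(p[0],p[1],.08))]: 
  P=np.array([proj(m,np.array(c)+.056*(np.cos(a)*R[:,0]+np.sin(a)*R[:,1])) for a in np.linspace(0,6.28,60)]); print(n,P[:,0].min(),P[:,0].max(),P[:,1].min())
E
```

```text
20.7 [0.61379164 0.01102731 0.13777179] 0.029482774118311357 59.477826788061066 [ 0.743138   -0.76509326 -1.54264556]
est 198.0 362.1 150.2
tcp 199.3 363.0 152.4
```

View pics/w5.png

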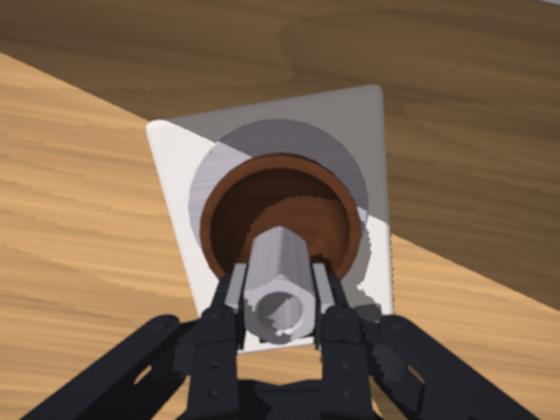

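The bowl rim spans x 200–361 with its top at 153, matching a circle centred under the TCP. Lowering the nut.

Request:
jog_arm:
  commands: [0,0,0.1,0,0,0,0.2,0,0,0,0.25,0,0,0,0.25,0,0,0,0.2,0,0,0,0.14,0,0,0,0.08,0,0,0,0,0,0,0,0,0]

```text
clock: 21.65
tcp_pos: [0.6142, 0.0122, 0.0772]
tcp_rot: [[0.987, 0.16, 0.0], [0.16, -0.987, 0.0], [0.0, 0.0, -1.0]]
contact_force: [-0.0, 0.1, -1.2]
opening: 0.0292
finger_force: 59.5
```

Request:
jog_arm:
  commands: [0,0,0.02,0,0,0,0.02,0,0,0,0.02,0,0,0,0.02,0,0,0,0,0,0,0,0,0]

```text
clock: 22.25
tcp_pos: [0.614, 0.0121, 0.073]
tcp_rot: [[0.987, 0.16, -0.0], [0.16, -0.987, -0.0], [-0.0, 0.0, -1.0]]
contact_force: [-0.9, 0.8, -1.7]
opening: 0.0293
finger_force: 59.5
```

Request:
jog_arm:
  commands: [0,0,0.02,0,0,0,0.02,0,0,0,0.01,0,0,0,0.01,0,0,0,0,0]

```text
clock: 22.75
tcp_pos: [0.614, 0.0121, 0.0699]
tcp_rot: [[0.987, 0.16, -0.0], [0.16, -0.987, -0.0], [-0.0, -0.0, -1.0]]
contact_force: [-0.4, 0.4, -2.3]
opening: 0.0295
finger_force: 59.5
```

Request:
jog_arm:
  commands: [0,0,0.01,0,0,0,0.01,0,0,0,0,0]

```text
clock: 23.05
tcp_pos: [0.6141, 0.0121, 0.0692]
tcp_rot: [[0.987, 0.16, 0.0], [0.16, -0.987, -0.0], [0.0, 0.0, -1.0]]
contact_force: [-1.0, -0.2, 0.1]
opening: 0.0292
finger_force: 59.9
```

Request:
jog_arm:
  commands: [0,0,0.01,0,0,0,0,0,0,0,0,0]

```text
clock: 23.35
tcp_pos: [0.6141, 0.0122, 0.0691]
tcp_rot: [[0.987, 0.16, 0.0], [0.16, -0.987, -0.0], [0.0, 0.0, -1.0]]
contact_force: [-2.4, 0.5, 6.2]
opening: 0.0293
finger_force: 60.6
```

Request:
jog_arm:
  commands: [0,0,0,0,0,0,0,0,0,0,0,0,0,0,0,0,0,0,0,0,0,0,-0.1,0,0,0,-0.3,0,0,0,-0.5,0,0,0,-0.5,0,0,0,-0.5,0,0,0,-0.5,0,0,0,-0.3,0,0,0,0,0,0,0,0,0]
  claw: 46

```text
clock: 24.75
tcp_pos: [0.614, 0.0121, 0.2042]
tcp_rot: [[0.987, 0.16, 0.001], [0.16, -0.987, 0.0], [0.001, 0.0, -1.0]]
contact_force: [-0.9, -0.2, 0.3]
opening: 0.0462
finger_force: 0.0
```

```bash
python3 - <<'E'
from h import *
o=get_obs(); im,m=snap('wrist','w6.png'); print(o['clock'],o['tcp_pos'],o['opening'],o['finger_force'],o['contact_force'])
E
```

```text
24.75 [0.61399328 0.01207961 0.20422584] 0.04617754327483735 0.0 [-0.90573008 -0.15979755  0.34235072]
```

View pics/w6.png

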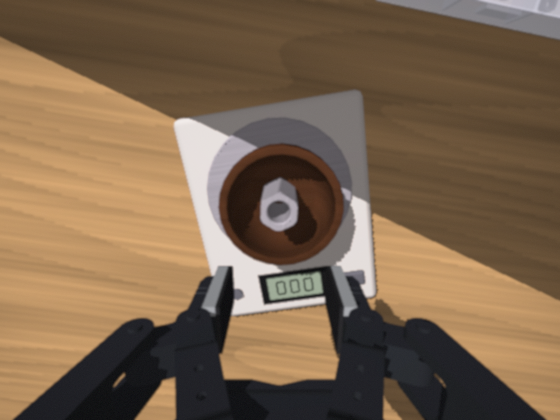

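The nut stands upright at (279,208) in the middle of the bowl, and the bowl is centred on the pan. The display read 000 before the tare as well, so it is a fixed picture. The gripper is clear of everything.

```bash
python3 -c "
from bench import ticket; print(ticket.close_job())"
```

```text
the job is handed in; nothing more can be done
None
```

I handed the job in at about 25 s: the bowl is centred on the pan, I pressed the tare key fully down (about 4 N), and the nut stands upright in the bowl. The display read 000 in every picture, so it could not confirm the tare.

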